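Set the pinch-roller tension on the duplicator

TASK

Wind the pinch-roller tension wheel clockwise by its crank grip, through the slack, until it feels firm: about 12 newtons of push at the grip, and do not overstrain the spring. Then let go and swing the lock lever all the way over, away from the robot, leaving the teacup, the disk caddy and the gauge where they are.

Things in the scene. Friction and masses are not known exactly. Their poses are not given: they have to be found in the camera images.
- unit: Fixed grey pinch-roller unit on the tile shelf: a deck 200 x 340 x 16 mm (x, y, z) carrying a 100 x 100 mm aluminium gear housing (top 58 mm above the shelf) with the tension wheel on it, and on its +y end a lock lever. A small black roller (top 50 mm) stands beside the housing. Origin: centre of the deck's underside, on the shelf; x points away from the robot (yaw up to 0.4 rad either way), y towards the lever, z up.
- wheel_axis (a point): Point on the vertical axis of the tension wheel, level with the top of its hub, 80 mm above the shelf; on the unit at (0, -70 mm). The wheel is a dark spoked wheel of 120 mm diameter, rim top 78 mm above the shelf.
- crank_grip (a point): Centre of the upright black crank grip on the wheel's rim: a cylinder of 18 mm diameter and 45 mm height, from 80 to 125 mm above the shelf, 50 mm from the wheel axis. It spins freely on its own pin, so the hand need not turn with it. It is carried clockwise seen from above when the wheel is wound.
- wheel (a joint): Angle of the tension wheel in rad, growing clockwise seen from above (tightening); starts between 0 and 1.6. First comes slack (about 1.6 N at the crank grip) of unknown length, 1 to 4 rad; then the spring pack is met, the push jumps to 8 N within 2 mm of travel at the grip and climbs about 2 N for each further 100 mrad (5 mm of travel). Stay slow: the right setting is 13 mm of travel wide.
- pack (a joint): Compression in m of the stiff spring pack hidden in the housing, far finer than the noise of its reading: set it by feel. 0 in the slack; right from 0.00002 to 0.00018; overstrained above 0.00025. Push needed along the circle at the crank grip: 8.3 N when the pack is met, 9 N at 0.02 mm, 12 N at 0.1 mm, 14.5 N at 0.18 mm, 16.5 N at 0.25 mm. Self-holding: a right setting stays when let go.
- lock_tip (a point): Centre of the steel ball (26 mm diameter) at the end of the lock lever, on a 10 mm rod, 80 mm from the lever's hinge. The hinge lies along the unit's y at (0, 100 mm), 38 mm above the shelf. The ball is 108 mm above the shelf at both ends of the swing (28 deg either side of upright), 118 mm upright; moving over takes under 2 N.
- lock (a joint): Angle of the lock lever in rad: 0 leaning towards the robot (unlocked), 1.0 fully over away from the robot (locked). Starts between 0 and 0.15; it stays where it is left; 0.85 or more counts as locked.
- teacup: Bystander: loose white ceramic cup with a handle, 84 mm across the mouth, 65 mm high; origin at the centre of its underside.
- caddy: Bystander: loose open plastic disk caddy with dividers, 110 x 130 x 45 mm; origin at the centre of its underside.
- gauge: Bystander: loose metal alignment gauge, base 50 x 50 mm, 70 mm high; origin at the centre of its underside.

How it is judged:
On the way, in this order (a step that is already met when the one before it is completed fails the run):
1. the spring pack is compressed to its firm setting, 0.02 to 0.18 mm (value of joint pack between 2e-05 and 0.00018 m), for 0.2 s.
2. the lock lever is swung over, with the tension still set (all of step 1 and value of joint lock above 0.85 rad), for 0.2 s.
At the end, for the whole second after the job is handed in: The spring pack stands compressed by 0.02 to 0.18 mm (9 to 14.5 N at the crank grip), the lock lever is over at 0.85 rad or more, and teacup, caddy and gauge are within 20 mm of where they began (all of step 2 and distance of each of teacup, caddy, gauge from where it was at the start of the episode below 0.02 m); the robot touches nothing.
It fails at once if the spring pack is overstrained (compressed beyond 0.25 mm) (value of joint pack above 0.00025 m).
It fails at once if a bystander (teacup, caddy, gauge) is pushed more than 20 mm (distance of any of teacup, caddy, gauge from where it was at the start of the episode above 0.02 m).
It also fails if it takes over 67 s, if anything falls off the work surface, if the arm or the gripper's body presses on something with over 40 N, if the wrist force passes 120 N, or if a joint passes its speed limit or range.

ROBOT

A 6-joint arm with a two-finger parallel gripper is mounted at the origin on the work surface. World frame = base frame: x ahead of the robot, y to its left, z up, the work surface at z = 0. Lengths are in m, angles in rad, forces in N, time in s.
With the tool pointing down it reaches from about 0.225 to 0.875 m from the base axis. Payload 3.4 kg.
Tool frame: the origin (TCP) lies at the very end of the fingers, on their centre line; the grasp point (between the pads) lies 19 mm behind it; z points along the fingers, y is the line along which they close (so a half turn about z gives the same grasp; the last joint's range is limited). The gripper opens to 85 mm and grips with 20 to 120 N. Pads are 22 mm wide; open, the fingers measure 114 mm over their backs; the gripper's body (76 mm by 85 mm) begins 54 mm behind the grasp point. The pads swing forward as they close: fully open they stand 13 mm farther back than shut.
Start: joints at [-1.303, 0.276, 1.505, -0, 1.361, -0.121], TCP at [0.218, -0.532, 0.231] pointing down, gripper open.
Joint ranges: [-2.89, 2.89], [-0.75, 2.08], [0.22, 2.7], [-1.18, 4.32], [0.11, 2.71], [-2.7, 2.7]. Speed limits (rad/s): [2.57, 2.57, 3.14, 3.14, 3.14, 3.14].

INTERFACE

Orientations are given as a unit quaternion [w, x, y, z].
In Python, from rig import readout, vision, manip gives the robot as it stands.
- The arm moves only by the shell command python3 -m handwheel 'ROWS' [FORCE]. ROWS is JSON, a list of rows, each a list of 3 entries, a list of its own where there are three numbers: the shift along the tool's x, y, z in mm, then the turn, a rotation vector about the tool's x, y, z in units of 6 degrees (1.0 is 6 degrees), then the closure, from -1 (fully open) to 1 (shut), so that 0 is half open. A call has 1 to 20 rows; each row shifts and turns the commanded pose from where the row before left it, along the tool's axes as they then stand; what a row does not reach is not made up. A row lasts 1/8 s, in which the tool goes at most 62.5 mm and 10.7 degrees, less where a joint would pass 70% of its speed; a pose out of reach is approached as far as the arm can. A call is refused whole if a number of a shift passes 62.5 or a number of a turn 1, either way. A call with a gripper value outside its range is refused whole. The fingers move at their own pace and stop on an object; FORCE is the grip in N (left out, the last holds). Time passes only in rows, so rows that do not move let the fingers close. It gives the time, the measured TCP pose, the force, the opening and the grip force at its end, in the units of the state.
- readout.get_state(): the state, without advancing time (a new reading comes with each control period).
- vision.get_image(name): name is "side" or "top" or "wrist"; returns the picture (480x640x3 uint8, blue, green, red); there is no depth.
- vision.camera_params(name): a dict with "intrinsics" (3x3 intrinsics, pixels), "rvec" (rotation vector, rad) and "tvec" (3), from world to camera coordinates, as OpenCV has them; the wrist camera has in their place "hand_eye" (4x4, takes a point from camera to tool coordinates, whose origin is the TCP and whose axes are the flange's). Camera axes: x right, y down, z forward; pixel columns grow to the right and rows downward; lengths in m; the calibration is good to about 2 mm. A picture is of the moment at which its call begins: read the wrist's pose just before it. camera_params takes no time and is no camera call.
- manip.sign_off(): hands the job in; it is judged then, once.
The state is a dict: "clock": time; "qpos": joint angles; "qd": joint speeds; "effort": joint torques, N m; "position": TCP position; "ee_rot": TCP orientation; "contact_force": force on the tool from outside, world axes, zero at the start; "moment": the same for the moment, N m; "width": finger opening in m; "gripper_force": force on a finger pad.
Only numpy, scipy, OpenCV 4.12 (cv2) and the standard library are available. Lean on these libraries where they do the work, as an engineer would, in place of code of your own. Each camera call takes 0.05 s, during which the arm holds its last target. There are 200 camera calls.

## Working session

There is one attempt and no reset: what is moved stays moved. The work goes in short steps, Python scripts to look and compute and a shell command to move; the robot and the scene stay as the last step left them, time stands still between calls to the robot, and variables do not carry over. Pictures are saved under pics/ and viewed, at most 10 in all, crops included, and the job is handed in when it is done.

```bash
ls; mkdir -p pics; python3 - <<'E'
from rig import readout, vision
import cv2
for n in ("top","side"):
    cv2.imwrite(f"pics/{n}0.png",vision.get_image(n))
    print(n,vision.camera_params(n))
print(vision.camera_params("wrist"))
print(readout.get_state())
E
```

```text
pics
top {'intrinsics': array([[589.23131647,   0.        , 311.88439845],
       [  0.        , 589.23131647, 238.70636565],
       [  0.        ,   0.        ,   1.        ]]), 'rvec': array([ 2.21858177, -2.15521984,  0.11856525]), 'tvec': array([-0.03847372,  0.52943175,  1.43468578])}
side {'intrinsics': array([[499.48226772,   0.        , 318.99437912],
       [  0.        , 499.48226772, 242.07788633],
       [  0.        ,   0.        ,   1.        ]]), 'rvec': array([ 1.01484955, -2.48329049,  0.97626655]), 'tvec': array([0.37325908, 0.32741548, 0.74775649])}
{'intrinsics': array([[354.83738829,   0.        , 322.98088029],
       [  0.        , 354.83738829, 241.60553303],
       [  0.        ,   0.        ,   1.        ]]), 'hand_eye': array([[ 3.84383291e-04, -9.45647234e-01, -3.25194037e-01,
         8.42343823e-02],
       [ 9.99999889e-01,  2.75341273e-04,  3.81333974e-04,
         5.84497338e-04],
       [-2.71068078e-04, -3.25194148e-01,  9.45647235e-01,
        -1.43446566e-01],
       [ 0.00000000e+00,  0.00000000e+00,  0.00000000e+00,
         1.00000000e+00]])}
{'clock': 0.1, 'qpos': array([-1.30300602e+00,  2.76522177e-01,  1.50601100e+00, -2.55535576e-05,
        1.36068273e+00, -1.20999845e-01]), 'qd': array([-0.00026374,  0.00025512, -0.00132324, -0.00257467, -0.00083037,
        0.00026593]), 'effort': array([-1.79117505e-04, -4.17703521e+01, -2.46405959e+01, -3.82674043e-04,
        5.75309474e-03, -1.38469059e-05]), 'position': array([ 0.21782654, -0.53163741,  0.23052989]), 'ee_rot': array([-8.08521258e-04,  9.81163864e-01,  1.93175599e-01, -7.19757295e-05]), 'contact_force': array([-0.03477178,  0.8582893 , -0.46017783]), 'moment': array([ 0.03200245, -0.01245822,  0.0222147 ]), 'gripper_force': 0.0, 'width': 0.08570990697116788}
```

View pics/top0.png

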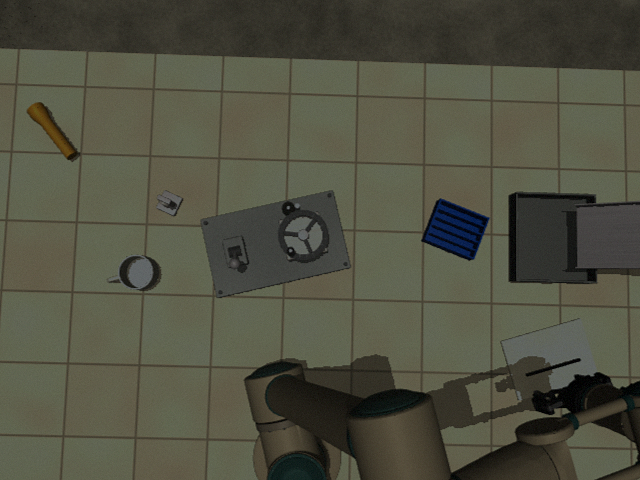

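View pics/side0.png

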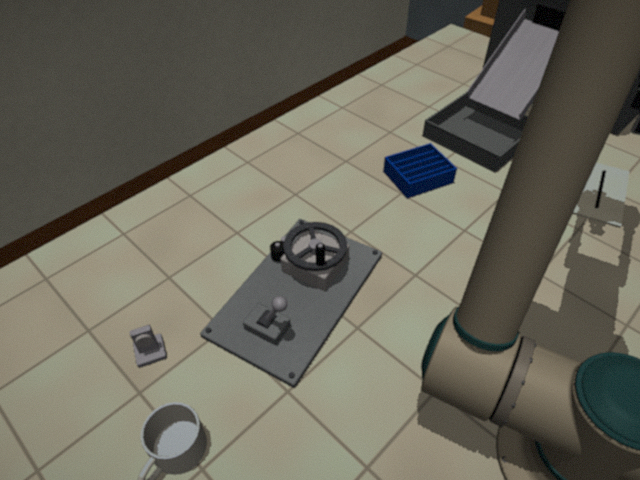

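The top view shows the deck corners at about (332,191), (350,268), (219,297) and (202,219). The hub is at (303,236), the crank grip at (291,253), the roller at (291,208) and the lever ball at (240,266). In the side view the grip top is at (320,246) and the ball at (279,303).

```bash
cat > h.py <<'E'
import numpy as np, cv2
from scipy.spatial.transform import Rotation as R
from scipy.optimize import least_squares
from rig import readout, vision
def ray(n,uv):
    p=vision.camera_params(n); K=p["intrinsics"]
    d=np.linalg.solve(K,[*uv,1.])
    if n=="wrist":
        s=readout.get_state(); T=R.from_quat(np.roll(s["ee_rot"],-1)).as_matrix(); H=p["hand_eye"]
        return s["position"]+T@H[:3,3], T@H[:3,:3]@d
    Rm=cv2.Rodrigues(p["rvec"])[0]
    return -Rm.T@p["tvec"], Rm.T@d
def at_z(n,uv,z):
    o,d=ray(n,uv); return o+d*(z-o[2])/d[2]
E
python3 - <<'E'
from h import *
cs=[(332,191),(350,268),(219,297),(202,219)]
P=np.array([at_z("top",c,.016) for c in cs]);print(P.round(3))
m=P.mean(0); x=(P[0]-P[1])+(P[3]-P[2]); y=(P[3]-P[0])+(P[2]-P[1])
print("centre",m,"yaw",np.arctan2(x[1],x[0]),np.arctan2(-y[0],y[1]),np.linalg.norm(x)/2,np.linalg.norm(y)/2)
yaw=np.arctan2(-y[0],y[1]); Rz=R.from_euler("z",yaw).as_matrix()
for n,l in(("axis",(0,-.07,.08)),("hinge",(0,.1,.038)),("ball0",(-.0376,.1,.108))):print(n,m*[1,1,0]+Rz@l)
print("hub",at_z("top",(303,236),.08),"grip",at_z("top",(291,253),.125),at_z("side",(320,245),.125),"ball",at_z("top",(240,266),.108),at_z("side",(279,303),.108))
print("caddy",at_z("top",(456,229),.045))
E
```

```text
[[ 0.652 -0.07   0.016]
 [ 0.461 -0.12   0.016]
 [ 0.38   0.201  0.016]
 [ 0.572  0.251  0.016]]
centre [0.51642108 0.06543044 0.016     ] yaw 0.25433586924675944 0.24579081645647752 0.19788817076029508 0.3309522492575207
axis [ 0.53345372 -0.00246572  0.08      ]
hinge [0.49208873 0.16242496 0.038     ]
ball0 [0.45561879 0.153276   0.108     ]
hub [ 0.53119793 -0.00066921  0.08      ] grip [0.48709415 0.02592899 0.125     ] [0.49350147 0.02752197 0.125     ] ball [0.45455508 0.14316728 0.108     ] [0.46196687 0.15537148 0.108     ]
caddy [ 0.56294023 -0.37572608  0.045     ]
```

```bash
python3 - <<'E'
import cv2
a=cv2.imread("pics/top0.png")[180:310,190:370]; b=cv2.imread("pics/side0.png")[200:400,190:400]
a=cv2.resize(a,(415,300),interpolation=2); b=cv2.resize(b,(315,300),interpolation=2)
cv2.imwrite("pics/c0.png",cv2.convertScaleAbs(cv2.hconcat([a,b]),alpha=1.5))
E
```

```text
(no output)
```

View pics/c0.png

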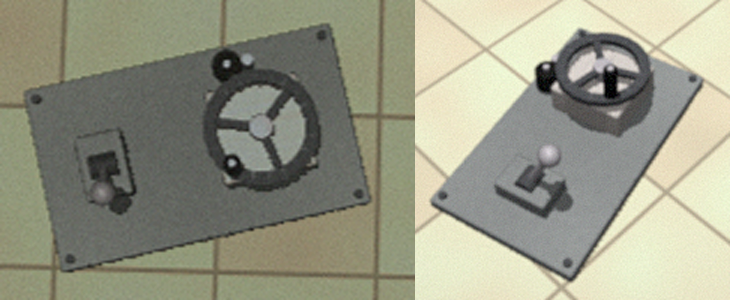

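```bash
python3 -m handwheel '[[[0,0,0],[0,0,0.93],-1],[[0,0,0],[0,0,0.93],-1],[[0,0,0],[0,0,0.93],-1],[[0,0,0],[0,0,0.93],-1],[[27,-56,0],[0,0,0],-1],[[27,-56,0],[0,0,0],-1],[[27,-56,0],[0,0,0],-1],[[27,-56,0],[0,0,0],-1],[[27,-56,0],[0,0,0],-1],[[27,-56,0],[0,0,0],-1],[[27,-56,0],[0,0,0],-1],[[27,-56,0],[0,0,0],-1],[[27,-56,0],[0,0,0],-1],[[27,-56,0],[0,0,0],-1],[[0,0,0],[0,0,0],-1],[[0,0,0],[0,0,0],-1]]' 60
python3 - <<'E'
from h import *
print(readout.get_state()["ee_rot"])
cv2.imwrite("pics/w1.png",vision.get_image("wrist"))
E
```

```text
clock: 2.1
position: [0.4877, 0.0275, 0.2308]
ee_rot: [0.0, 1.0, 0.0, -0.001]
contact_force: [-0.6, -0.5, 0.1]
width: 0.0853
gripper_force: 0.0
[ 4.37659711e-04  9.99999525e-01  1.87657575e-04 -8.49908803e-04]
```

View pics/w1.png

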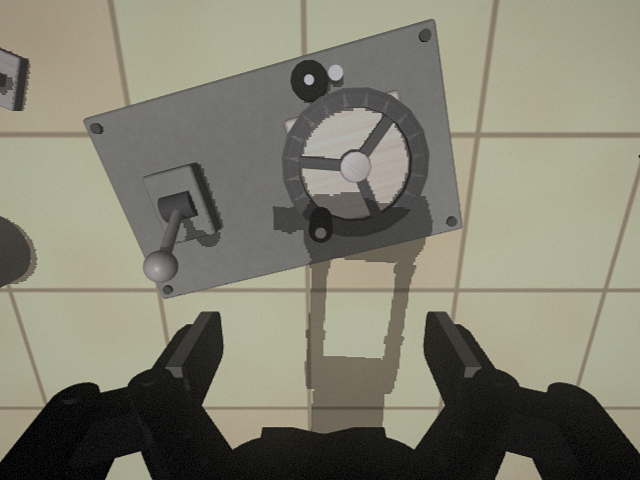

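The wrist view shows the hub at (355,166), the grip's top face centre at (320,232), the ball at (160,266), and deck corners at (434,20), (462,227), (165,297) and (84,120).

```bash
python3 - <<'E'
from h import *
P=np.array([at_z("wrist",c,.016) for c in [(434,20),(462,227),(165,297),(84,120)]])
m=P.mean(0); x=(P[0]-P[1])+(P[3]-P[2]); y=(P[3]-P[0])+(P[2]-P[1])
print("centre",m,"yaw",np.arctan2(x[1],x[0]),np.arctan2(-y[0],y[1]),np.linalg.norm(x)/2,np.linalg.norm(y)/2)
Rz=R.from_euler("z",np.arctan2(-y[0],y[1])).as_matrix()
for n,l in(("axis",(0,-.07,.08)),("hinge",(0,.1,.038)),("ball0",(-.0376,.1,.108))):print(n,m*[1,1,0]+Rz@l)
h=at_z("wrist",(355,166),.08);g=at_z("wrist",(320,232),.125)
print("hub",h,"grip",g,g-h,np.linalg.norm((g-h)[:2]),"ball",at_z("wrist",(160,266),.108))
print("top redo",at_z("top",(302.7,234.6),.08),at_z("top",(290.6,250.7),.125),at_z("top",(233.8,262.8),.108))
E
```

```text
centre [0.51839438 0.06666069 0.016     ] yaw 0.25416035968027895 0.2481926394952648 0.19568110987041398 0.3355281363853134
axis [ 0.53559004 -0.00119437  0.08      ]
hinge [0.49382914 0.16359649 0.038     ]
ball0 [0.45738128 0.15435996 0.108     ]
hub [ 5.36023220e-01 -3.23454379e-06  8.00000000e-02] grip [0.49371039 0.02845079 0.125     ] [-0.04231283  0.02845403  0.045     ] 0.05099026945918234 ball [0.45955682 0.15869837 0.108     ]
top redo [5.34518933e-01 1.41920000e-04 8.00000000e-02] [0.49235272 0.02701042 0.125     ] [0.46154252 0.15776409 0.108     ]
```

```bash
python3 -m handwheel '[[[5,0,35],[0,0,0],-1],[[0,0,35],[0,0,0],-1],[[0,0,35],[0,0,0],-1],[[0,0,25],[0,0,0],-1],[[0,0,10],[0,0,0],-1],[[0,0,0],[0,0,0],0.2],[[0,0,0],[0,0,0],0.5],[[0,0,0],[0,0,0],1],[[0,0,0],[0,0,0],1],[[0,0,0],[0,0,0],1]]' 60
python3 - <<'E'
from h import *
cv2.imwrite("pics/w2.png",vision.get_image("wrist")[100:480])
E
```

```text
clock: 3.4
position: [0.4938, 0.0279, 0.0922]
ee_rot: [-0.0, 1.0, -0.0, 0.001]
contact_force: [-0.9, 1.4, 7.3]
width: 0.0162
gripper_force: 58.4
```

View pics/w2.png

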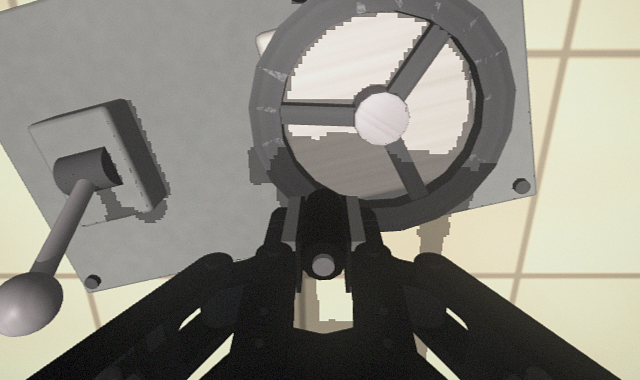

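```bash
cat > feel.py <<'E'
import sys; from h import *
C=np.array([.535,-.001]); s=readout.get_state(); p=s["position"]; d=p[:2]-C; a=np.arctan2(d[1],d[0])
t=np.array([np.sin(a),-np.cos(a)]); f=s["contact_force"]; n=d/np.linalg.norm(d)
push=-f[:2]@t
print("t %.2f ang %.3f r %.1f z %.1f push %.1f radial %.1f Fz %.1f w %.1f"%(s["clock"],a,1e3*np.linalg.norm(d),1e3*p[2],push,f[:2]@n,f[2],1e3*s["width"]))
sys.exit(push>6)
E
python3 feel.py; python3 - <<'E'
import numpy as np
a=2.53
for k in range(20):
    print("%.2f"%a, [[round(v,1) for v in 50*np.array([np.cos(a-.08*(i+1))-np.cos(a-.08*i), -(np.sin(a-.08*(i+1))-np.sin(a-.08*i))])] for i in range(3)]); a-=.24
E
```

```text
t 3.45 ang 2.530 r 50.3 z 92.2 push 0.4 radial 1.1 Fz 7.1 w 16.6
2.53 [[np.float64(2.4), np.float64(-3.2)], [np.float64(2.7), np.float64(-3.0)], [np.float64(2.9), np.float64(-2.8)]]
2.29 [[np.float64(3.1), np.float64(-2.5)], [np.float64(3.3), np.float64(-2.3)], [np.float64(3.5), np.float64(-2.0)]]
2.05 [[np.float64(3.6), np.float64(-1.7)], [np.float64(3.7), np.float64(-1.4)], [np.float64(3.8), np.float64(-1.1)]]
1.81 [[np.float64(3.9), np.float64(-0.8)], [np.float64(4.0), np.float64(-0.5)], [np.float64(4.0), np.float64(-0.2)]]
1.57 [[np.float64(4.0), np.float64(0.2)], [np.float64(4.0), np.float64(0.5)], [np.float64(3.9), np.float64(0.8)]]
1.33 [[np.float64(3.8), np.float64(1.1)], [np.float64(3.7), np.float64(1.4)], [np.float64(3.6), np.float64(1.7)]]
1.09 [[np.float64(3.5), np.float64(2.0)], [np.float64(3.3), np.float64(2.3)], [np.float64(3.1), np.float64(2.5)]]
0.85 [[np.float64(2.9), np.float64(2.8)], [np.float64(2.7), np.float64(3.0)], [np.float64(2.4), np.float64(3.2)]]
0.61 [[np.float64(2.2), np.float64(3.4)], [np.float64(1.9), np.float64(3.5)], [np.float64(1.6), np.float64(3.7)
[... 607 characters left out ...]
.1), np.float64(2.6)], [np.float64(-3.3), np.float64(2.3)], [np.float64(-3.4), np.float64(2.1)]]
-1.07 [[np.float64(-3.6), np.float64(1.8)], [np.float64(-3.7), np.float64(1.5)], [np.float64(-3.8), np.float64(1.2)]]
-1.31 [[np.float64(-3.9), np.float64(0.9)], [np.float64(-4.0), np.float64(0.6)], [np.float64(-4.0), np.float64(0.2)]]
-1.55 [[np.float64(-4.0), np.float64(-0.1)], [np.float64(-4.0), np.float64(-0.4)], [np.float64(-3.9), np.float64(-0.7)]]
-1.79 [[np.float64(-3.9), np.float64(-1.0)], [np.float64(-3.8), np.float64(-1.3)], [np.float64(-3.7), np.float64(-1.6)]]
-2.03 [[np.float64(-3.5), np.float64(-1.9)], [np.float64(-3.3), np.float64(-2.2)], [np.float64(-3.2), np.float64(-2.4)]]False
```

```bash
sed -i 's/sys.exit(push>6)/sys.exit(int(push>5))/' feel.py
python3 -m handwheel '[[[2.4,-3.2,0],[0,0,0],1],[[2.7,-3,0],[0,0,0],1],[[2.9,-2.8,0],[0,0,0],1]]' >/dev/null; python3 feel.py
```

```text
t 3.83 ang 2.303 r 50.9 z 92.1 push 1.4 radial 1.8 Fz 8.0 w 16.4
```

Slack drag is as expected. I'll keep going, with a force check after each short piece.

```bash

python3 -m handwheel '[[[3.1,-2.5,0],[0,0,0],1],[[3.3,-2.3,0],[0,0,0],1],[[3.5,-2,0],[0,0,0],1]]' >/dev/null; python3 feel.py && 
python3 -m handwheel '[[[3.6,-1.7,0],[0,0,0],1],[[3.7,-1.4,0],[0,0,0],1],[[3.8,-1.1,0],[0,0,0],1]]' >/dev/null; python3 feel.py
```

```text
t 4.20 ang 2.066 r 51.4 z 92.2 push 1.6 radial 3.7 Fz 7.2 w 16.3
t 4.58 ang 1.830 r 51.9 z 92.2 push 1.6 radial 4.8 Fz 8.0 w 16.8
```

```bash
sed -i 's/C=np.array(.*\]); s/C=np.array([.535,.001]); s/' feel.py
python3 -m handwheel '[[[3.9,-1.6,0],[0,0,0],1],[[4,-1.3,0],[0,0,0],1],[[4,-0.7,0],[0,0,0],1]]' >/dev/null; python3 feel.py
```

```text
t 4.95 ang 1.581 r 50.4 z 92.2 push 1.9 radial -1.0 Fz 6.7 w 16.5
```

```bash

python3 -m handwheel '[[[4,0.2,0],[0,0,0],1],[[4,0.5,0],[0,0,0],1],[[3.9,0.8,0],[0,0,0],1]]' >/dev/null; python3 feel.py && 
python3 -m handwheel '[[[3.8,1.1,0],[0,0,0],1],[[3.7,1.4,0],[0,0,0],1],[[3.6,1.7,0],[0,0,0],1]]' >/dev/null; python3 feel.py
```

```text
t 5.33 ang 1.342 r 50.6 z 92.2 push 2.7 radial 1.5 Fz 6.2 w 16.6
t 5.70 ang 1.104 r 50.8 z 92.2 push 2.6 radial 0.6 Fz 3.9 w 16.4
```

```bash

python3 -m handwheel '[[[3.5,2,0],[0,0,0],1],[[3.3,2.3,0],[0,0,0],1],[[3.1,2.5,0],[0,0,0],1]]' >/dev/null; python3 feel.py && 
python3 -m handwheel '[[[2.9,2.8,0],[0,0,0],1],[[2.7,3,0],[0,0,0],1],[[2.4,3.2,0],[0,0,0],1]]' >/dev/null; python3 feel.py
```

```text
t 6.08 ang 0.859 r 51.0 z 92.2 push 1.8 radial 2.1 Fz 4.9 w 16.5
t 6.45 ang 0.612 r 51.1 z 92.2 push 2.1 radial 3.3 Fz 5.5 w 16.3
```

```bash

python3 -m handwheel '[[[2.5,3.4,0],[0,0,0],1],[[2.2,3.5,0],[0,0,0],1],[[1.9,3.7,0],[0,0,0],1]]' >/dev/null; python3 feel.py && 
python3 -m handwheel '[[[1.3,3.8,0],[0,0,0],1],[[1,3.9,0],[0,0,0],1],[[0.7,3.9,0],[0,0,0],1]]' >/dev/null; python3 feel.py
```

```text
t 6.83 ang 0.427 r 51.1 z 92.1 push 10.9 radial 2.2 Fz 9.1 w 16.5
t 6.83 ang 0.427 r 51.1 z 92.1 push 10.9 radial 2.2 Fz 9.1 w 16.5
```

Now the pack is met at a push of about 11 N. I'll hold still and read the force.

```bash
for i in 1 2 3 4; do python3 -m handwheel '[[[0,0,0],[0,0,0],1]]' >/dev/null; python3 feel.py; done
```

```text
t 6.95 ang 0.420 r 51.1 z 92.1 push 8.4 radial 2.6 Fz 6.4 w 16.2
t 7.08 ang 0.420 r 51.1 z 92.1 push 8.2 radial 2.7 Fz 7.3 w 16.5
t 7.20 ang 0.420 r 51.1 z 92.1 push 8.0 radial 1.6 Fz 7.1 w 16.5
t 7.33 ang 0.420 r 51.1 z 92.1 push 8.4 radial 2.3 Fz 7.0 w 16.7
```

```bash
for i in 1 2; do python3 -m handwheel '[[[0.4,0.9,0],[0,0,0],1],[[0.4,0.9,0],[0,0,0],1]]' >/dev/null; python3 feel.py;python3 -m handwheel '[[[0,0,0],[0,0,0],1],[[0,0,0],[0,0,0],1]]' >/dev/null; python3 feel.py; done
```

```text
t 7.58 ang 0.402 r 51.1 z 92.1 push 11.3 radial 3.0 Fz 7.7 w 16.6
t 7.83 ang 0.401 r 51.1 z 92.1 push 10.0 radial 2.3 Fz 8.7 w 16.2
t 8.07 ang 0.371 r 51.1 z 92.1 push 12.4 radial 2.0 Fz 8.5 w 16.6
t 8.32 ang 0.370 r 51.1 z 92.1 push 11.4 radial 1.7 Fz 8.3 w 16.8
```

Readings of 11.4 N static and 12.4 N moving, plus the travel bounds, put the pack in the middle of the window. I'll release, raise and turn to line up with the lever.

```bash
python3 -m handwheel '[[[0,0,0],[0,0,0],0.6],[[0,0,0],[0,0,0],0.3],[[0,0,0],[0,0,0],0],[[0,0,0],[0,0,0],-0.2],[[0,0,-15],[0,0,0],-0.2],[[0,0,-40],[0,0,0],-0.2],[[0,0,-50],[0,0,0],1],[[0,0,0],[0,0,-0.8],1],[[0,0,0],[0,0,-0.8],1],[[0,0,0],[0,0,-0.8],1],[[-33,-40,0],[0,0,0],1],[[-33,-40,0],[0,0,0],1],[[-33,-40,0],[0,0,0],1],[[-33,-40,0],[0,0,0],1],[[0,0,0],[0,0,0],1],[[0,0,0],[0,0,0],1]]' 
python3 - <<'E'
from h import *
s=readout.get_state(); p=s["position"]; T=R.from_quat(np.roll(s["ee_rot"],-1)).as_matrix()
print("tool x",T[:,0],"shift to start",1e3*T.T@(np.array([.412,.146,.1])-p))
cv2.imwrite("pics/w3.png",vision.get_image("wrist"))
print(ray("wrist",(0,0))[0])
E
```

```text
clock: 10.32
position: [0.4169, 0.1376, 0.1973]
ee_rot: [0.0, 0.992, 0.125, 0.001]
contact_force: [-0.4, -0.0, 0.4]
width: 0.0001
gripper_force: 0.0
tool x [0.96863061 0.24848969 0.00276138] shift to start [-2.90979026 -9.41115647 97.28834679]
[0.4986663  0.15784875 0.34071932]
```

View pics/w3.png

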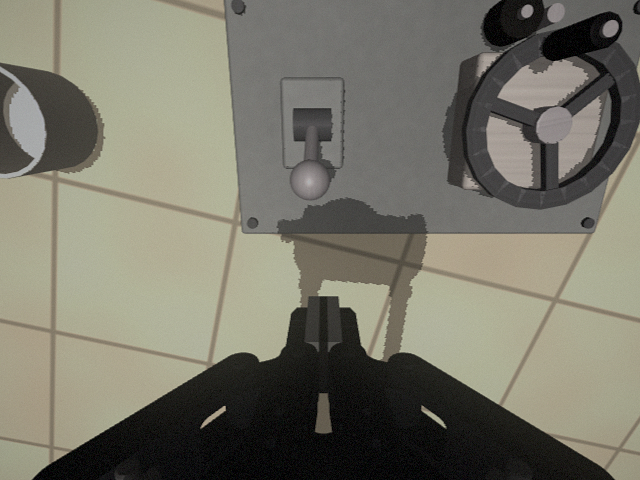

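The ball is at (310,180), the closed fingers point along the deck's x axis, and the crank stays at far right.

```bash
python3 - <<'E'
from h import *
s=readout.get_state(); p=s["position"]; T=R.from_quat(np.roll(s["ee_rot"],-1)).as_matrix()
b=at_z("wrist",(310,180),.108); print(b,"ball in tool",1e3*T.T@(b-p))
E
```

```text
[0.4609496  0.15665154 0.108     ] ball in tool [46.94226295 -7.88695637 89.18282304]
```

```bash
python3 -m handwheel '[[[0,-8,40],[0,0,0],1],[[0,0,40],[0,0,0],1],[[0,0,16],[0,0,0],1],[[8,0,0],[0,0,0],1],[[8,0,0],[0,0,0],1],[[8,0,0],[0,0,0],1],[[8,0,0],[0,0,0],1],[[8,0,0],[0,0,0],1],[[8,0,0],[0,0,0],1],[[8,0,0],[0,0,0],1],[[8,0,0],[0,0,0],1],[[8,0,0],[0,0,0],1],[[8,0,0],[0,0,0],1],[[8,0,0],[0,0,0],1]]'
```

```text
clock: 12.12
position: [0.4994, 0.1674, 0.1]
ee_rot: [0.0, 0.992, 0.125, -0.0]
contact_force: [-0.8, -0.4, -1.4]
width: -0.0001
gripper_force: 0.5
```

```bash
for i in 1 2 3 4; do python3 -m handwheel '[[[3,0,0],[0,0,0],1]]' | grep -E "pos|contact"; done
```

```text
position: [0.5025, 0.1682, 0.1001]
contact_force: [-0.5, -0.2, -0.6]
position: [0.5048, 0.1688, 0.1001]
contact_force: [-1.4, -1.1, -0.7]
position: [0.507, 0.1694, 0.1001]
contact_force: [-5.0, -1.8, 0.9]
position: [0.5072, 0.1694, 0.0999]
contact_force: [-9.5, -3.2, 6.3]
```

The end stop is reached: force is rising and motion has stopped. I'll back off, raise and look.

```bash
python3 -m handwheel '[[[-20,0,0],[0,0,0],1],[[-30,0,0],[0,0,0],1],[[-20,0,-40],[0,0,0],1],[[0,0,-50],[0,0,0],1],[[0,0,0],[0,0,0],1],[[0,0,0],[0,0,0],1]]'
python3 - <<'E'
from h import *
w=vision.get_image("wrist"); t=vision.get_image("top")[120:320,90:520]
cv2.imwrite("pics/f.png",cv2.vconcat([cv2.resize(w,(400,300)),cv2.resize(t,(400,186))]))
E
```

```text
clock: 13.38
position: [0.4431, 0.153, 0.1903]
ee_rot: [-0.0, 0.992, 0.125, 0.001]
contact_force: [-0.4, -0.4, 0.1]
width: -0.0
gripper_force: 0.0
```

View pics/f.png

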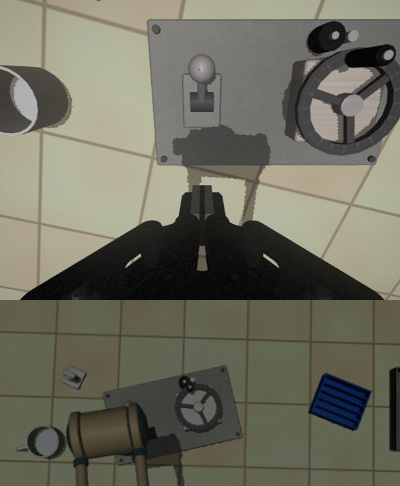

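The wrist view shows the lever ball at (202,68), leaning away from the robot. The crank has not moved, and cup, gauge and caddy are where they were.

```bash
python3 -c "
from rig import manip; print(manip.sign_off())"
```

```text
the job is handed in; nothing more can be done
None
```

I wound the tension wheel to about 12 N at the grip, let go, swung the lock lever over to its end stop and handed the job in at about 13 s; the bystanders look unmoved, and no verdict was returned.

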